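Switch the kettle on at the two-plate cooker

TASK

Get the kettle heating on the two-plate cooker: with the fingertips press down the round power key, then the square key in front of the plate that the kettle stands on, and last the long bar-shaped start key. Press each key gently, but all the way down so that it stays down, and leave the other square key up. Do not pick up or shift the kettle, the pan or anything else standing about.

Things in the scene. Friction and masses are not known exactly. Their poses are not given: they have to be found in the camera images.
- cooker: white two-plate cooker, 350 (x) by 570 (y) by 65 mm high, fixed, level. Origin: centre of its underside; +x away from the robot, +y to the left. Dark round plates, 184 mm across, 10 mm high, centred 55 mm behind its centre, 140 mm left and right. Keys in a row 125 mm in front of its centre: a square one 140 mm left and right; round and long ones 50 mm left and right, in either order
- power_key: whole key unit (bezel and moving cap) with the round cap, 28 mm across, on a round 38 mm steel bezel: the power key. Origin: centre of the bezel's underside, on the cooker's top at z = 65 mm; the bezel is 2 mm thick; axes as the cooker's
- power_top (a point): centre of the top face of the power key's cap, 18 mm above the cooker's top when the key is up; it goes down with the cap
- power (a joint): travel of the power key, in m: 0 up, 0.010 fully down (cap top then 8 mm above the cooker's top). No spring: it needs about 3 N to move slowly and stays where it is pushed. At 0.010 it meets a rubber stop that begins to give at 4 N, by 1 mm for each further 1.5 N, up to 5 mm (this joint value stays at 0.010)
- left_key: whole key unit (bezel and moving cap) with the square cap, 27 by 27 mm, on a 36 mm square steel bezel: the key of the left-hand plate (cooker +y side). Origin: centre of the bezel's underside, on the cooker's top at z = 65 mm; the bezel is 2 mm thick; axes as the cooker's
- left_top (a point): centre of the top face of the left key's cap, 18 mm above the cooker's top when the key is up; it goes down with the cap
- left (a joint): travel of the left key, in m: 0 up, 0.010 fully down (cap top then 8 mm above the cooker's top). No spring: it needs about 3 N to move slowly and stays where it is pushed. At 0.010 it meets a rubber stop that begins to give at 4 N, by 1 mm for each further 1.5 N, up to 5 mm (this joint value stays at 0.010)
- right_key: whole key unit (bezel and moving cap) with the square cap, 27 by 27 mm, on a 36 mm square steel bezel: the key of the right-hand plate (cooker -y side). Origin: centre of the bezel's underside, on the cooker's top at z = 65 mm; the bezel is 2 mm thick; axes as the cooker's
- right_top (a point): centre of the top face of the right key's cap, 18 mm above the cooker's top when the key is up; it goes down with the cap
- right (a joint): travel of the right key, in m: 0 up, 0.010 fully down (cap top then 8 mm above the cooker's top). No spring: it needs about 3 N to move slowly and stays where it is pushed. At 0.010 it meets a rubber stop that begins to give at 4 N, by 1 mm for each further 1.5 N, up to 5 mm (this joint value stays at 0.010)
- start_key: whole key unit (bezel and moving cap) with the long bar-shaped cap, 52 mm along the strip by 18 mm, on a 60 by 26 mm steel bezel: the start key. Origin: centre of the bezel's underside, on the cooker's top at z = 65 mm; the bezel is 2 mm thick; axes as the cooker's
- start_top (a point): centre of the top face of the start key's cap, 18 mm above the cooker's top when the key is up; it goes down with the cap
- start (a joint): travel of the start key, in m: 0 up, 0.010 fully down (cap top then 8 mm above the cooker's top). No spring: it needs about 3 N to move slowly and stays where it is pushed. At 0.010 it meets a rubber stop that begins to give at 4 N, by 1 mm for each further 1.5 N, up to 5 mm (this joint value stays at 0.010)
- kettle: stainless kettle with a short spout towards its own +x and a black loop handle, 164 mm across, 180 mm high, loose, standing on one of the two plates. Origin: centre of its underside
- saucepan: lidded aluminium saucepan, 166 mm across, 104 mm high, a 200 mm long handle (from its middle) towards its own +x, loose, on the other plate. Origin: centre of its underside
- salt: white salt shaker with a steel cap, 40 mm across, 67 mm high, loose, standing on the left end of the cooker's key strip. Origin: centre of its underside
- spice_jar: small red-capped spice jar, 44 mm across, 62 mm high, loose, standing on the right end of the key strip. Origin: centre of its underside
- spoon: wooden spoon, 190 mm long, loose, lying on the cooker between the plates, handle towards the keys. Origin: underside near its middle
- mug: white mug, 84 mm across, 95 mm high, loose, on the counter to the right of the cooker. Origin: centre of its underside
- clamp_jar: glass storage jar, 104 mm across, 140 mm high, loose, on the counter to the left of the cooker. Origin: centre of its underside
Mind the look-alikes: they are no part of the job. Of the things shaped like the spice_jar, the red one is meant.

How it is judged (in metres and radians):
On the way, in this order (a step that is already met when the one before it is completed fails the run):
1. the round power key is pressed down (value of joint power above 0.006 m), for 0.1 s.
2. the square key in front of the kettle's plate is pressed down (value of joint power above 0.006 m and ((y of kettle in the frame of cooker above 0 m and value of joint left above 0.006 m) or (y of kettle in the frame of cooker below 0 m and value of joint right above 0.006 m))), for 0.1 s.
3. the long start key is pressed down (all of step 2 and value of joint start above 0.006 m), for 0.1 s.
At the end, for the whole second after the job is handed in: The power key, the square key of the kettle's plate and the start key are each down by more than 6 of their 10 mm; the other square key is down by less than 3 mm; the kettle, pan, salt, spice jar, spoon, mug and clamp jar are within 15 mm of where they stood, upright (within 0.15 rad) and at rest (all of step 3 and not ((y of kettle in the frame of cooker above 0 m and not (value of joint right below 0.003 m)) or (y of kettle in the frame of cooker below 0 m and not (value of joint left below 0.003 m))) and distance of each of kettle, saucepan, salt, spice_jar, spoon, mug, clamp_jar from where it was at the start of the episode below 0.015 m and angle between each of kettle, saucepan, salt, spice_jar, mug, clamp_jar's own z axis and vertical below 0.15 rad and linear speed of kettle below 0.02 m/s); the robot touches nothing.
It fails at once if a square key goes down (3 mm) before the power key is down (6 mm) ((not (value of joint left below 0.003 m) or not (value of joint right below 0.003 m)) and not (value of joint power above 0.006 m)).
It fails at once if the start key goes down (3 mm) before the power key and the kettle's plate key are down (6 mm) (not (value of joint start below 0.003 m) and not (value of joint power above 0.006 m and ((y of kettle in the frame of cooker above 0 m and value of joint left above 0.006 m) or (y of kettle in the frame of cooker below 0 m and value of joint right above 0.006 m)))).
It fails at once if the square key of the other plate is pressed down by 3 mm or more ((y of kettle in the frame of cooker above 0 m and not (value of joint right below 0.003 m)) or (y of kettle in the frame of cooker below 0 m and not (value of joint left below 0.003 m))).
It fails at once if a key is pressed with more than 20 N (contact force between any of the arm, the fingers and power_key above 20 N or contact force between any of the arm, the fingers and left_key above 20 N or contact force between any of the arm, the fingers and right_key above 20 N or contact force between any of the arm, the fingers and start_key above 20 N).
It fails at once if the kettle, pan or another thing standing about is lifted or shifted by more than 15 mm (distance of any of kettle, saucepan, salt, spice_jar, spoon, mug, clamp_jar from where it was at the start of the episode above 0.015 m).
It also fails if it takes over 40 s, if anything falls off the work surface, if the arm or the gripper's body presses on something with over 40 N, if the wrist force passes 120 N, or if a joint passes its speed limit or range.

ROBOT

A 6-joint arm with a two-finger parallel gripper is mounted at the origin on the work surface. World frame = base frame: x ahead of the robot, y to its left, z up, the work surface at z = 0. Lengths are in m, angles in degrees, forces in N, time in s.
With the tool pointing down it reaches from about 0.325 to 0.775 m from the base axis. Payload 5.5 kg.
Tool frame: the origin (TCP) lies at the centre of the arm's flange, where the gripper is bolted on; the fingertips stand 182 mm ahead of it and the grasp point (between the pads) lies 163 mm ahead of it; z points along the fingers, y is the line along which they close (so a half turn about z gives the same grasp; the last joint's range is limited). The gripper opens to 88 mm and grips with 3 to 60 N. Pads are 20 mm wide; open, the fingers measure 115 mm over their backs; the gripper's body (75 mm by 178 mm) begins 61 mm behind the grasp point.
Start: joints at [61.839, 5.22, 70.514, -0, 104.267, -3.249], TCP at [0.253, 0.544, 0.405] pointing down, gripper open.
Joint ranges: [-164.24, 164.24], [-49.07, 125.15], [9.68, 141.18], [-86.29, 266.29], [3.28, 154.24], [-151.56, 151.56]. Speed limits (degrees/s): [147.25, 147.25, 172.46, 180, 180, 180].

INTERFACE

Orientations are given as [roll, pitch, yaw] about the fixed x, y, z axes, in that order (R = Rz(yaw) Ry(pitch) Rx(roll)).
In Python, from bench import robot gives the robot as it stands.
- The arm moves only by the tool drive_tool, never from a script. Its argument "plan" is a list of rows, each an object of numbers: "dx", "dy", "dz": the shift along the tool's x, y, z in cm; "yaw": the turn about the tool's z in rad. In form: [{"dx": .., "dy": .., "dz": .., "yaw": ..}, ...]. A call has 1 to 5 rows; each row is the pose to reach, as a shift and turn from the pose commanded when the call began, along the tool's axes at that moment; what a row does not reach only later rows make up. A row lasts 1/12 s, in which the tool goes at most 41.7 mm and 7.16 degrees, less where a joint would pass 70% of its speed; a pose out of reach is approached as far as the arm can. A call with a gripper value outside its range is refused whole. "hand" is the opening, from 0 (shut) to 1 (fully open), set as the call begins (left out, the last holds). The fingers move at their own pace and stop on an object; "force" is the grip in N (left out, the last holds). Time passes only in rows, so rows that repeat a pose let the fingers close. It gives the time, the measured TCP pose, the force, the opening and the grip force at its end, in the units of the state.
- robot.sense(): the state, without advancing time (a new reading comes with each control period).
- robot.get_image(name): name is "scene" or "top" or "wrist"; returns the picture (480x640x3 uint8, blue, green, red); there is no depth.
- robot.camera_info(name): a dict with "fovy" (degrees; the focal length in pixels is half the picture's height over the tangent of half this angle, whatever the lens; pixels are square), "cx", "cy" (the principal point, pixels), "k1" (the pictures are not rectified: a ray, as slopes to the right and down, at radius r is drawn at 1 + k1 r^2 times it, then the intrinsics apply), "world_from_camera" (4x4, takes a point from camera to world coordinates). Camera axes: x right, y up, looking along -z (the intrinsics and any distortion apply to the point x, -y, -z); pixel columns grow to the right and rows downward; lengths in m; the calibration is good to about 2 mm. A picture is of the moment at which its call begins: read the wrist's pose just before it. camera_info takes no time and is no camera call; for the wrist camera it gives the pose at the moment of the call.
- robot.sign_off(): hands the job in; it is judged then, once.
Trained networks look in the newest picture that a camera, given by its name, has taken for a name from the list of things; names that differ only in an ending like _2 or _b are one class to them, and where a whole thing is asked for, a point or a joint stands for the part that bears it (a point fixed in the world has none). Each returns a list of dicts, best first, with "score" (0 to 1); they miss things now and then, are a little off and sometimes report something else, mostly with a low value. They report only what shows in the picture. A call takes as long as a camera call. They do not tell look-alikes from the thing itself.
- robot.cut_out(camera, target): "region" (480x640 bool, what is visible of it) and "rect" ([left, top, right, bottom] in pixels, round what is visible of it).
The state is a dict: "time_s": time; "qpos": joint angles; "qd": joint speeds; "effort": joint torques, N m; "tool_pos": TCP position; "eef_rot": TCP orientation; "force": force on the tool from outside, world axes, zero at the start; "moment": the same for the moment, N m; "grip_width": opening from 0.0 (shut) to 1.0 (fully open); "grasp_force": force on a finger pad.
Only numpy, scipy, OpenCV 4.12 (cv2) and the standard library are available. Lean on these libraries where they do the work, as an engineer would, in place of code of your own. Each camera call takes 0.05 s, during which the arm holds its last target. There are 200 camera calls.

## Working session

There is one attempt and no reset: what is moved stays moved. The work goes in short steps, Python scripts to look and compute and a tool call to move; the robot and the scene stay as the last step left them, time stands still between calls to the robot, and variables do not carry over. Pictures are saved under pics/ and viewed, at most 10 in all, crops included, and the job is handed in when it is done.

Besides the shell and the picture viewer there is one more tool, called after "Emit:" by a JSON object that holds its "name" and its "arguments", one argument or row to a line. drive_tool: Moves the arm, as the interface text tells. Its arguments: {"type":"object","properties":{"plan":{"type":"array","items":{"type":"object","properties":{"dx":{"type":"number"},"dy":{"type":"number"},"dz":{"type":"number"},"yaw":{"type":"number"}}}},"hand":{"type":"number"},"force":{"type":"number"}},"required":["plan"]}

```bash
mkdir -p pics; cat > h.py <<'E'
import numpy as np, cv2
from bench import robot
def ray(name,px):
    c=robot.camera_info(name); f=240/np.tan(np.radians(c["fovy"])/2)
    K=np.array([[f,0,c["cx"]],[0,f,c["cy"]],[0,0,1.]])
    u=cv2.undistortPoints(np.array([[px]],float),K,np.array([c["k1"],0,0,0,0.]))[0,0]
    T=np.array(c["world_from_camera"]); d=T[:3,:3]@np.array([u[0],-u[1],-1]); return T[:3,3],d
def at_z(name,px,z):
    o,d=ray(name,px); return o+d*(z-o[2])/d[2]
E
python3 - <<'E'
from h import *
for n in("scene","top"):
    cv2.imwrite(f"pics/{n}1.png",robot.get_image(n))
    for t in["power_key","left_key","right_key","start_key","kettle","saucepan"]:
        for r in robot.cut_out(n,t)[:3]:
            ys,xs=np.nonzero(r["region"]); p=(xs.mean(),ys.mean())
            print(n,t,round(r["score"],2),np.round(r["rect"]),np.round(p,1),at_z(n,p,.083).round(4))
    c=robot.camera_info(n);print(np.round(c["world_from_camera"],3).tolist(),c["fovy"],c["k1"])
print(robot.sense())
E
```

```text
scene power_key 0.5 [322. 218. 343. 237.] [330.5 226.6] [0.5334 0.035  0.083 ]
scene left_key 0.37 [321. 219. 341. 236.] [330.3 226.5] [0.5335 0.0346 0.083 ]
scene right_key 0.7 [164. 185. 416. 365.] [302.  274.6] [0.7025 0.0806 0.083 ]
scene right_key 0.62 [260. 198. 280. 209.] [270.7 204. ] [ 0.5748 -0.1443  0.083 ]
scene start_key 0.54 [318. 223. 344. 236.] [330.3 227.3] [0.5356 0.0362 0.083 ]
scene kettle 0.85 [293. 230. 360. 313.] [329.7 277.8] [0.6661 0.1398 0.083 ]
scene kettle 0.31 [294. 209. 305. 219.] [298.9 215.5] [ 0.5573 -0.0561  0.083 ]
scene saucepan 0.65 [157. 205. 260. 277.] [224.9 239.3] [ 0.745  -0.1495  0.083 ]
[[-0.632, -0.586, 0.508, 1.315], [0.775, -0.488, 0.401, 0.641], [0.013, 0.647, 0.762, 1.208], [0.0, 0.0, 0.0, 1.0]] 46.43050190504046 -0.02033292197515367
top power_key 0.53 [298. 254. 304. 263.] [300.  260.9] [0.5082 0.1152 0.083 ]
top power_key 0.28 [349. 127. 398. 211.] [371.6 184.5] [ 0.7675 -0.1371  0.083 ]
top left_key 0.54 [348. 242. 356. 252.] [353.8 248. ] [ 0.549 -0.07   0.083]
top right_key 0.72 [242. 149. 422. 283.] [330.7 222.9] [0.6368 0.0073 
[... 445 characters left out ...]
319827514485 -0.10986736010612524
{'time_s': 0.7, 'qpos': array([ 6.18407136e+01,  5.21801662e+00,  7.05130933e+01,  8.85215977e-04,
        1.04266775e+02, -3.24745269e+00]), 'qd': array([-0.06979724,  0.01228608, -0.0568301 , -0.06141963, -0.08689808,
        0.08955273]), 'effort': array([-8.22113598e-04, -4.46045065e+01, -4.06403160e+01,  6.97222282e-02,
        1.93859974e-02,  1.39023393e-05]), 'tool_pos': array([0.25272643, 0.54418884, 0.40465636]), 'eef_rot': array([ 1.79997840e+02, -7.36722509e-04,  1.55088385e+02]), 'force': array([ 0.06559867, -0.39946864,  0.84157077]), 'moment': array([-0.02303145, -0.02712111, -0.0047587 ]), 'grasp_force': 0.0, 'grip_width': 0.9982121381002432}
```

```bash
python3 - <<'E'
import cv2
a=cv2.imread("pics/scene1.png")[160:380,150:450]; cv2.imwrite("pics/scene1c.png",cv2.resize(a,None,fx=2.66,fy=2.66,interpolation=3))
b=cv2.imread("pics/top1.png")[130:310,220:440]; cv2.imwrite("pics/top1c.png",cv2.resize(b,None,fx=3.3,fy=3.3,interpolation=3))
E
```

```text
(no output)
```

View pics/scene1c.png

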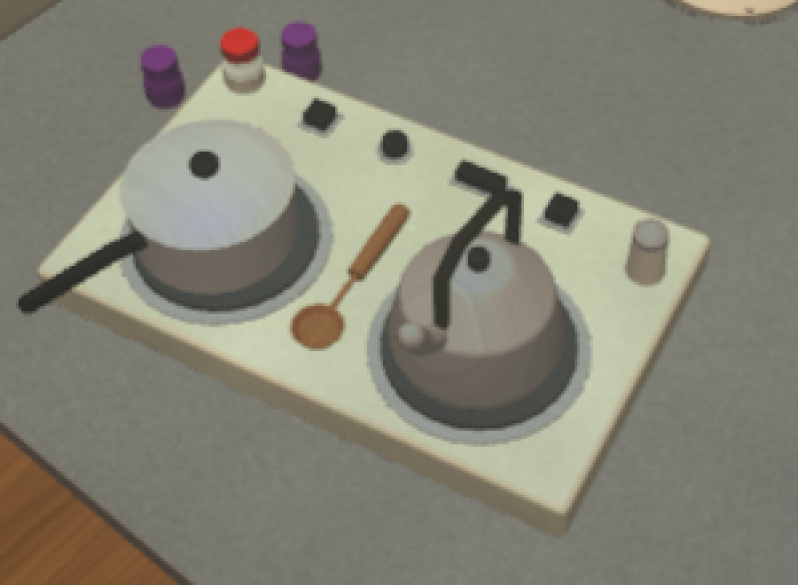

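View pics/top1c.png

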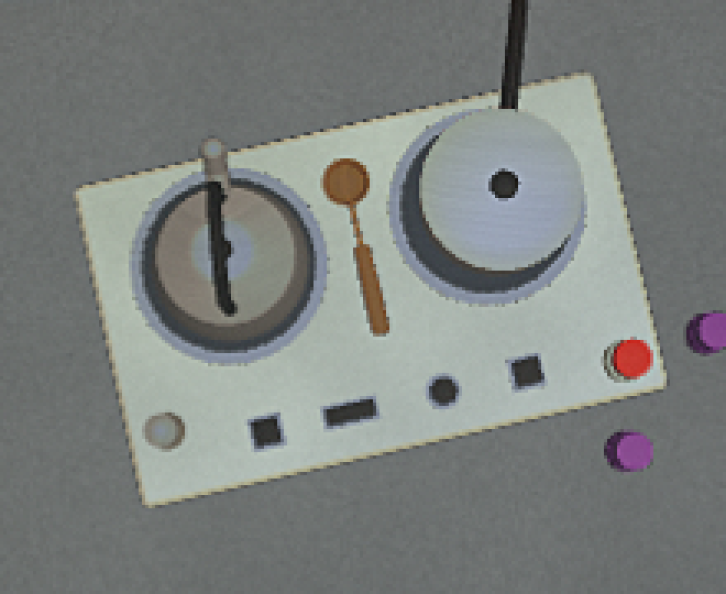

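The kettle stands on the left plate (top crop 225,250; scene crop 480,330) and the pan on the right. In the top crop the four keys are left square (266,432), start bar (350,412), round power (444,391) and right square (527,371). The two square keys look alike, and the one wanted is the one at (266,432), in front of the kettle. I'll measure the dark caps in both views and fit the known layout.

```bash
python3 - <<'E'
from h import *
L=dict(left=(-.125,.14),start=(-.125,.05),power=(-.125,-.05),right=(-.125,-.14))
px={"top":(dict(left=(266,432),start=(350,412),power=(444,391),right=(527,371)),3.3,(220,130)),
"scene":(dict(left=(561,212),start=(481,177),power=(395,145),right=(320,115)),2.66,(150,160))}
for n,(d,s,o) in px.items():
    im=cv2.cvtColor(cv2.imread(f"pics/{n}1.png"),cv2.COLOR_BGR2GRAY).astype(float)
    P=[];Q=[]
    for k,(x,y) in d.items():
        x,y=int(round(o[0]+x/s)),int(round(o[1]+y/s)); r=9
        w=np.clip(100-im[y-r:y+r+1,x-r:x+r+1],0,None)
        lab=cv2.connectedComponents((w>0).astype(np.uint8))[1]; w=w*(lab==lab[r,r])
        yy,xx=np.mgrid[y-r:y+r+1,x-r:x+r+1]; p=((w*xx).sum()/w.sum(),(w*yy).sum()/w.sum())
        q=at_z(n,p,.083 if n=="top" else .078); P.append(q[:2]);Q.append(L[k]); print(n,k,np.round(p,1),(w>0).sum(),q.round(4))
    P=np.array(P);Q=np.array(Q)
    dP=P-P.mean(0);dQ=Q-Q.mean(0)
    a=np.arctan2((dQ[:,0]*dP[:,1]-dQ[:,1]*dP[:,0]).sum(),(dQ*dP).sum())
    R=np.array([[np.cos(a),-np.sin(a)],[np.sin(a),np.cos(a)]]);t=P.mean(0)-R@Q.mean(0)
    print(n,"yaw",np.degrees(a),"cooker",t,"\n",(Q@R.T+t).round(4),"res mm",((P-Q@R.T-t)*1000).round(1).tolist())
E
```

```text
top left [300.2 260.2] 68 [0.5105 0.1143 0.083 ]
top start [325.8 254.4] 87 [0.5289 0.0264 0.083 ]
top power [354. 248.] 56 [ 0.5489 -0.0707  0.083 ]
top right [379.3 242.1] 71 [ 0.5677 -0.1585  0.083 ]
top yaw 11.811357325802035 cooker [0.66135833 0.00346617] 
 [[ 0.5103  0.1149]
 [ 0.5288  0.0268]
 [ 0.5492 -0.0711]
 [ 0.5677 -0.1592]] res mm [[0.2, -0.6], [0.1, -0.4], [-0.3, 0.4], [0.0, 0.6]]
scene left [360.6 238.6] 108 [0.5118 0.1201 0.078 ]
scene start [331.8 228.2] 178 [0.5322 0.0387 0.078 ]
scene power [298.  213.9] 85 [ 0.5511 -0.065   0.078 ]
scene right [269.8 202.9] 103 [ 0.5698 -0.1527  0.078 ]
scene yaw 11.801239594052454 cooker [0.66360297 0.01084526] 
 [[ 0.5126  0.1223]
 [ 0.531   0.0342]
 [ 0.5515 -0.0637]
 [ 0.5699 -0.1518]] res mm [[-0.8, -2.2], [1.2, 4.5], [-0.3, -1.3], [-0.1, -1.0]]
```

The two views agree within a few mm (cooker yaw 11.8°). I'll turn the tool's closing axis along the key row, shut the fingers and travel towards the power key.

Emit:
{"name": "drive_tool", "arguments": {
  "plan": [
    {"dx": -3.1,"dy": -2.5,"dz": 0,"yaw": -0.12},
    {"dx": -6.2,"dy": -5.0,"dz": 0,"yaw": -0.24},
    {"dx": -9.3,"dy": -7.5,"dz": 0,"yaw": -0.36},
    {"dx": -12.4,"dy": -10.0,"dz": 0,"yaw": -0.48},
    {"dx": -15.5,"dy": -12.5,"dz": 0,"yaw": -0.6}
  ],
  "hand": 0,
  "force": 20
}}

```text
time_s: 1.12
tool_pos: [0.3394, 0.3674, 0.4047]
eef_rot: [180.0, 0.0, -170.9]
force: [1.6, 0.4, 0.1]
grip_width: 0.662
grasp_force: 0.0
```

Emit:
{"name": "drive_tool", "arguments": {
  "plan": [
    {"dx": -1.1,"dy": -3.9,"yaw": -0.04},
    {"dx": -2.2,"dy": -7.8,"yaw": -0.04},
    {"dx": -3.3,"dy": -11.7,"yaw": -0.04},
    {"dx": -4.4,"dy": -15.6,"yaw": -0.04},
    {"dx": -5.5,"dy": -19.5,"yaw": -0.04}
  ]
}}

```text
schema error: expected keys dx, dy, dz, yaw
```

Emit:
{"name": "drive_tool", "arguments": {
  "plan": [
    {"dx": -1.3,"dy": -3.9},
    {"dx": -2.6,"dy": -7.8},
    {"dx": -3.9,"dy": -11.7},
    {"dx": -4.0,"dy": -13.0},
    {"dx": -4.0,"dy": -13.0}
  ]
}}

```text
schema error: expected keys dx, dy, dz, yaw
```

```bash
python3 - <<'E'
from h import *
c=robot.camera_info("wrist");im=robot.get_image("wrist");cv2.imwrite("pics/w1.png",im)
s=robot.sense();print(s["time_s"],s["tool_pos"],s["eef_rot"],s["grip_width"],np.round(c["world_from_camera"],3).tolist(),c["fovy"])
for t in["power_key","left_key","start_key"]:
    for r in robot.cut_out("wrist",t)[:3]:
        x=r["rect"];p=((x[0]+x[2])/2,(x[1]+x[3])/2); print(t,round(r["score"],2),np.round(x),at_z("wrist",p,.075).round(4))
E
```

```text
1.1667 [0.34196889 0.36320543 0.40539131] [-1.79801058e+02  1.46234697e-01 -1.70477797e+02] 0.614696027235414 [[-0.158, -0.947, -0.278, 0.264], [0.987, -0.152, -0.046, 0.355], [0.002, -0.282, 0.96, 0.385], [0.0, 0.0, 0.0, 1.0]] 60.6571250007407
left_key 0.63 [  1. 340.  28. 379.] [0.5038 0.1266 0.075 ]
```

View pics/w1.png

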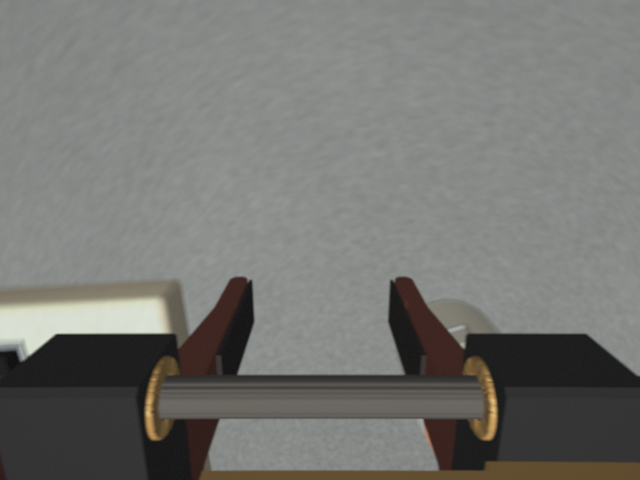

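The moves were refused because every row needs all four keys. The picture only shows the cooker's front-left corner (180,285), the left key at the edge (14,360) and the fingers still closing. I'll resend the moves.

Emit:
{"name": "drive_tool", "arguments": {
  "plan": [
    {"dx": -1.1,"dy": -3.9,"dz": 0,"yaw": -0.04},
    {"dx": -2.2,"dy": -7.8,"dz": 0,"yaw": -0.04},
    {"dx": -3.3,"dy": -11.7,"dz": 0,"yaw": -0.04},
    {"dx": -4.4,"dy": -15.6,"dz": 0,"yaw": -0.04},
    {"dx": -5.5,"dy": -19.5,"dz": 0,"yaw": -0.04}
  ]
}}

```text
time_s: 1.73
tool_pos: [0.4232, 0.1846, 0.4047]
eef_rot: [180.0, 0.0, -168.9]
force: [0.9, 0.0, -0.0]
grip_width: 0.094
grasp_force: 0.0
```

Emit:
{"name": "drive_tool", "arguments": {
  "plan": [
    {"dx": -1.3,"dy": -3.9,"dz": 0,"yaw": 0},
    {"dx": -2.6,"dy": -7.8,"dz": 0,"yaw": 0},
    {"dx": -3.9,"dy": -11.7,"dz": 0,"yaw": 0},
    {"dx": -4.0,"dy": -13.0,"dz": 0,"yaw": 0},
    {"dx": -4.0,"dy": -13.0,"dz": 0,"yaw": 0}
  ]
}}

```text
time_s: 2.15
tool_pos: [0.4885, 0.0634, 0.4039]
eef_rot: [-180.0, -0.1, -169.2]
force: [0.2, 0.5, 0.8]
grip_width: 0.005
grasp_force: 0.0
```

```bash
python3 - <<'E'
from h import *
im=robot.get_image("wrist");cv2.imwrite("pics/w2.png",im)
s=robot.sense();c=robot.camera_info("wrist");print(s["time_s"],s["tool_pos"],s["eef_rot"],s["grip_width"],s["force"],np.round(c["world_from_camera"],3).tolist())
for t in["power_key","left_key","start_key"]:
    for r in robot.cut_out("wrist",t)[:3]:
        x=r["rect"];p=((x[0]+x[2])/2,(x[1]+x[3])/2); print(t,round(r["score"],2),np.round(x),at_z("wrist",p,.075).round(4))
E
```

```text
2.2 [0.48792926 0.06481451 0.40415708] [ 1.79958007e+02 -6.05251376e-02 -1.69106618e+02] 0.0014138940366428612 [0.17067624 0.59675936 1.096939  ] [[-0.189, -0.943, -0.275, 0.413], [0.982, -0.181, -0.055, 0.05], [0.002, -0.28, 0.96, 0.384], [0.0, 0.0, 0.0, 1.0]]
power_key 0.87 [122. 235. 174. 281.] [ 0.5469 -0.0628  0.075 ]
left_key 0.68 [356. 230. 404. 278.] [0.5083 0.1187 0.075 ]
start_key 0.64 [231. 237. 309. 272.] [0.5253 0.0329 0.075 ]
```

View pics/w2.png

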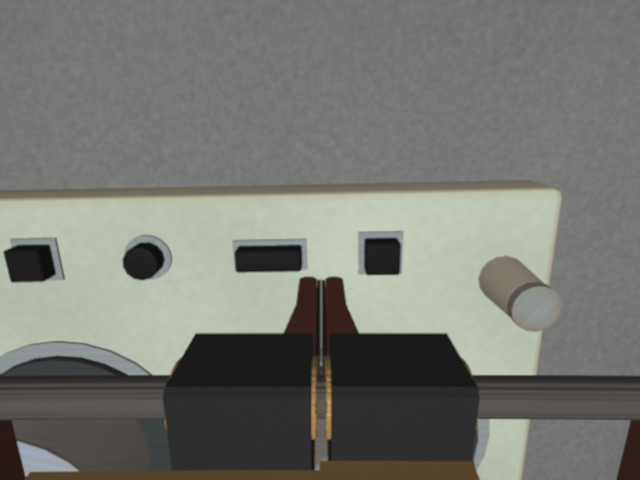

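All four keys show in the wrist view: right square (35,260), power (148,258), start bar (270,256) and left square (381,254). The shut fingertips are at (321,285). The three cameras average to power (0.549,-0.067), start (0.529,0.030) and left (0.510,0.118). I'll go above power and descend to just over the cap.

Emit:
{"name": "drive_tool", "arguments": {
  "plan": [
    {"dx": -0.9,"dy": -3.5,"dz": 0,"yaw": -0.015},
    {"dx": -1.8,"dy": -7.0,"dz": 0,"yaw": -0.015},
    {"dx": -2.7,"dy": -10.6,"dz": 1,"yaw": -0.015},
    {"dx": -3.5,"dy": -14.1,"dz": 2,"yaw": -0.015},
    {"dx": -3.5,"dy": -14.1,"dz": 5,"yaw": -0.015}
  ]
}}

```text
time_s: 2.77
tool_pos: [0.5504, -0.0697, 0.3578]
eef_rot: [-179.7, 0.4, -168.2]
force: [0.7, 0.4, 0.5]
grip_width: 0.01
grasp_force: 0.0
```

Emit:
{"name": "drive_tool", "arguments": {
  "plan": [
    {"dx": 0,"dy": 0,"dz": 3,"yaw": 0},
    {"dx": 0,"dy": 0,"dz": 6,"yaw": 0},
    {"dx": 0,"dy": 0,"dz": 7,"yaw": 0},
    {"dx": 0,"dy": 0,"dz": 7,"yaw": 0},
    {"dx": 0,"dy": 0,"dz": 7,"yaw": 0}
  ]
}}

```text
time_s: 3.18
tool_pos: [0.5487, -0.0657, 0.2855]
eef_rot: [180.0, 0.0, -168.0]
force: [-0.4, -0.7, 1.4]
grip_width: 0.003
grasp_force: 0.0
```

```bash
python3 - <<'E'
from h import *
im=robot.get_image("wrist");cv2.imwrite("pics/w3.png",im)
s=robot.sense();print(s["time_s"],s["tool_pos"],s["eef_rot"],s["force"])
a=robot.get_image("scene")[160:300,220:400];cv2.imwrite("pics/s3.png",np.vstack([cv2.resize(a,(540,420),interpolation=3),]))
E
```

```text
3.2333 [ 0.54898567 -0.0659815   0.28689475] [-1.79942571e+02  1.47117835e-01 -1.68025497e+02] [-0.26031673 -0.02601032  0.5308863 ]
```

View pics/w3.png

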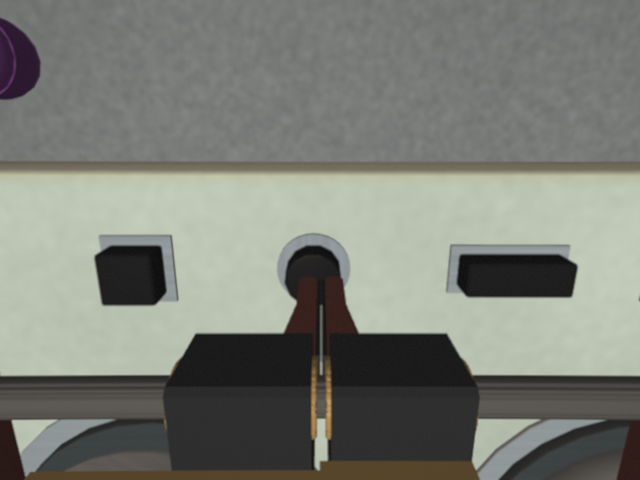

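View pics/s3.png

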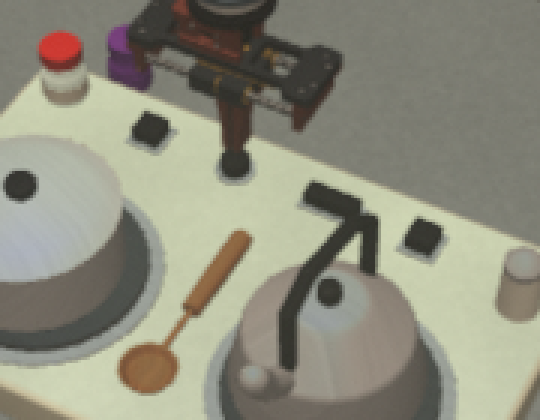

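The tips hang over the round power key, whose bezel (313,268) sits about 4 mm to the right-hand (-y) side of the fingertip line (321). The start bar is at (513,270) and the right square at (135,270). I'll refine the numbers from this closer view.

```bash
python3 - <<'E'
from h import *
for n,p,z in[("power bezel",(313.5,269),.067),("start bezel",(510,269),.067),("right bezel L/T",(99,236),.067),("right bezel R/T",(172,235),.067),("power cap L",(286,270),.083),("power cap R",(340,270),.083),("start cap top R/L lo",(469,296),.083),("",(576,296),.083)]:
    print(n,at_z("wrist",p,z).round(4))
s=robot.sense();print(s["tool_pos"])
E
```

```text
power bezel [ 0.5521 -0.07    0.067 ]
start bezel [0.5308 0.0302 0.067 ]
right bezel L/T [ 0.557  -0.1802  0.067 ]
right bezel R/T [ 0.5489 -0.1441  0.067 ]
power cap L [ 0.5491 -0.0838  0.083 ]
power cap R [ 0.5438 -0.0584  0.083 ]
start cap top R/L lo [0.5439 0.0064 0.083 ]
 [0.533  0.0572 0.083 ]
[ 0.54910308 -0.06619275  0.2874883 ]
```

Emit:
{"name": "drive_tool", "arguments": {
  "plan": [
    {"dx": 0,"dy": -0.4,"dz": 0.6,"yaw": 0},
    {"dx": 0,"dy": -0.4,"dz": 1.2,"yaw": 0},
    {"dx": 0,"dy": -0.4,"dz": 1.5,"yaw": 0},
    {"dx": 0,"dy": -0.4,"dz": 1.5,"yaw": 0},
    {"dx": 0,"dy": -0.4,"dz": 1.5,"yaw": 0}
  ]
}}

```text
time_s: 3.7
tool_pos: [0.5493, -0.0709, 0.2693]
eef_rot: [180.0, -0.0, -168.1]
force: [0.2, 0.1, 0.2]
grip_width: 0.005
grasp_force: 0.0
```

Emit:
{"name": "drive_tool", "arguments": {
  "plan": [
    {"dx": 0,"dy": 0,"dz": 0.2,"yaw": 0},
    {"dx": 0,"dy": 0,"dz": 0.4,"yaw": 0},
    {"dx": 0,"dy": 0,"dz": 0.6,"yaw": 0},
    {"dx": 0,"dy": 0,"dz": 0.8,"yaw": 0},
    {"dx": 0,"dy": 0,"dz": 1.0,"yaw": 0}
  ]
}}

```text
time_s: 4.12
tool_pos: [0.5495, -0.0708, 0.26]
eef_rot: [-180.0, 0.0, -168.1]
force: [-0.1, -0.1, 1.6]
grip_width: 0.006
grasp_force: 1.3
```

Emit:
{"name": "drive_tool", "arguments": {
  "plan": [
    {"dx": 0,"dy": 0,"dz": 0.15,"yaw": 0},
    {"dx": 0,"dy": 0,"dz": 0.3,"yaw": 0},
    {"dx": 0,"dy": 0,"dz": 0.45,"yaw": 0},
    {"dx": 0,"dy": 0,"dz": 0.55,"yaw": 0},
    {"dx": 0,"dy": 0,"dz": 0.55,"yaw": 0}
  ]
}}

```text
time_s: 4.53
tool_pos: [0.5495, -0.0708, 0.2545]
eef_rot: [-180.0, 0.0, -168.1]
force: [-0.3, -0.7, 4.3]
grip_width: 0.01
grasp_force: 2.4
```

Emit:
{"name": "drive_tool", "arguments": {
  "plan": [
    {"dx": 0,"dy": 0,"dz": 0.07,"yaw": 0},
    {"dx": 0,"dy": 0,"dz": 0.14,"yaw": 0},
    {"dx": 0,"dy": 0,"dz": 0.2,"yaw": 0},
    {"dx": 0,"dy": 0,"dz": 0.2,"yaw": 0},
    {"dx": 0,"dy": 0,"dz": 0.2,"yaw": 0}
  ]
}}

```text
time_s: 4.95
tool_pos: [0.5495, -0.0708, 0.2531]
eef_rot: [-180.0, 0.0, -168.1]
force: [-1.4, 0.3, 6.0]
grip_width: 0.005
grasp_force: 3.4
```

Power is on its stop (6 N). I'll lift and shift 19.1 cm along the row to the left key.

Emit:
{"name": "drive_tool", "arguments": {
  "plan": [
    {"dx": 0,"dy": 0,"dz": -2.0,"yaw": 0},
    {"dx": 0,"dy": 0,"dz": -4.0,"yaw": 0},
    {"dx": 0,"dy": 3.9,"dz": -4.0,"yaw": 0},
    {"dx": 0,"dy": 7.8,"dz": -4.0,"yaw": 0},
    {"dx": -0.1,"dy": 11.7,"dz": -4.0,"yaw": 0}
  ]
}}

```text
time_s: 5.37
tool_pos: [0.5257, 0.0446, 0.2919]
eef_rot: [180.0, -0.0, -168.2]
force: [1.0, 0.3, -0.1]
grip_width: 0.01
grasp_force: 0.0
```

Emit:
{"name": "drive_tool", "arguments": {
  "plan": [
    {"dx": -0.1,"dy": 3.7,"dz": 0,"yaw": 0},
    {"dx": -0.1,"dy": 7.4,"dz": 0,"yaw": 0},
    {"dx": -0.1,"dy": 7.4,"dz": 0.5,"yaw": 0},
    {"dx": -0.1,"dy": 7.4,"dz": 1.0,"yaw": 0},
    {"dx": -0.1,"dy": 7.4,"dz": 1.0,"yaw": 0}
  ]
}}

```text
time_s: 5.78
tool_pos: [0.5117, 0.1162, 0.2802]
eef_rot: [-180.0, -0.2, -168.1]
force: [0.1, -0.5, -0.6]
grip_width: 0.005
grasp_force: 0.0
```

```bash
python3 - <<'E'
from h import *
im=robot.get_image("wrist");cv2.imwrite("pics/w4.png",im)
s=robot.sense();print(s["time_s"],s["tool_pos"],s["eef_rot"],s["force"])
E
```

```text
5.8333 [0.51194518 0.11564528 0.28077687] [-1.79973946e+02 -1.39476823e-01 -1.68143375e+02] [-0.19329502  0.65991326  1.24440356]
```

View pics/w4.png

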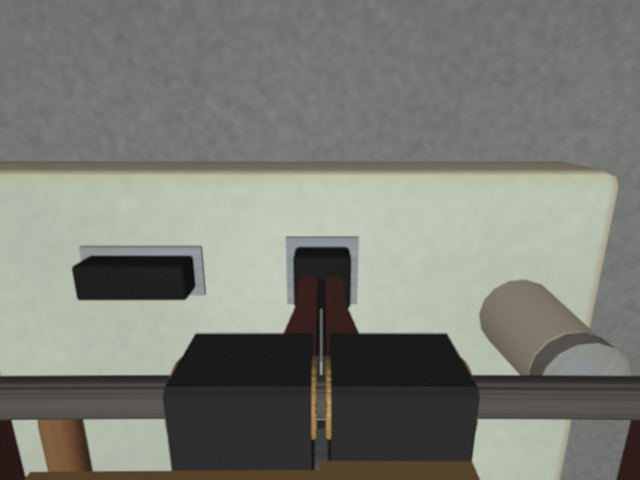

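The tips are centred on the left square key (bezel 323,270), the one in front of the kettle. The salt at (550,330) is clear. I'll press it in slow steps.

Emit:
{"name": "drive_tool", "arguments": {
  "plan": [
    {"dx": 0,"dy": 0.1,"dz": 0.6,"yaw": 0},
    {"dx": 0,"dy": 0.1,"dz": 1.1,"yaw": 0},
    {"dx": 0,"dy": 0.1,"dz": 1.4,"yaw": 0},
    {"dx": 0,"dy": 0.1,"dz": 1.6,"yaw": 0},
    {"dx": 0,"dy": 0.1,"dz": 1.8,"yaw": 0}
  ]
}}

```text
time_s: 6.25
tool_pos: [0.5118, 0.1169, 0.264]
eef_rot: [-180.0, -0.0, -168.2]
force: [-1.7, -1.9, 3.2]
grip_width: 0.004
grasp_force: 1.2
```

Emit:
{"name": "drive_tool", "arguments": {
  "plan": [
    {"dx": 0,"dy": 0,"dz": 0.2,"yaw": 0},
    {"dx": 0,"dy": 0,"dz": 0.4,"yaw": 0},
    {"dx": 0,"dy": 0,"dz": 0.6,"yaw": 0},
    {"dx": 0,"dy": 0,"dz": 0.8,"yaw": 0},
    {"dx": 0,"dy": 0,"dz": 0.9,"yaw": 0}
  ]
}}

```text
time_s: 6.67
tool_pos: [0.5119, 0.1174, 0.2551]
eef_rot: [-180.0, 0.0, -168.1]
force: [-0.2, -2.3, 3.1]
grip_width: 0.005
grasp_force: 2.0
```

Emit:
{"name": "drive_tool", "arguments": {
  "plan": [
    {"dx": 0,"dy": 0,"dz": 0.1,"yaw": 0},
    {"dx": 0,"dy": 0,"dz": 0.2,"yaw": 0},
    {"dx": 0,"dy": 0,"dz": 0.2,"yaw": 0},
    {"dx": 0,"dy": 0,"dz": 0.2,"yaw": 0},
    {"dx": 0,"dy": 0,"dz": 0.2,"yaw": 0}
  ]
}}

```text
time_s: 7.08
tool_pos: [0.5119, 0.1174, 0.2539]
eef_rot: [-180.0, 0.1, -168.1]
force: [-1.6, -2.8, 5.7]
grip_width: 0.007
grasp_force: 2.8
```

The left key is on its stop too (5.7 N). Next is the start bar, 8.9 cm back along the row.

Emit:
{"name": "drive_tool", "arguments": {
  "plan": [
    {"dx": 0,"dy": 0,"dz": -2.0,"yaw": 0},
    {"dx": 0,"dy": 0,"dz": -4.0,"yaw": 0},
    {"dx": 0,"dy": -3.9,"dz": -4.0,"yaw": 0},
    {"dx": 0,"dy": -7.8,"dz": -4.0,"yaw": 0},
    {"dx": 0,"dy": -8.9,"dz": -4.0,"yaw": 0}
  ]
}}

```text
time_s: 7.5
tool_pos: [0.5306, 0.0275, 0.2931]
eef_rot: [-179.9, 0.0, -168.2]
force: [-1.2, 0.5, -0.5]
grip_width: 0.006
grasp_force: 0.0
```

Emit:
{"name": "drive_tool", "arguments": {
  "plan": [
    {"dx": 0,"dy": 0,"dz": 0,"yaw": 0},
    {"dx": 0,"dy": 0,"dz": 1.0,"yaw": 0},
    {"dx": 0,"dy": 0,"dz": 1.0,"yaw": 0},
    {"dx": 0,"dy": 0,"dz": 1.0,"yaw": 0},
    {"dx": 0,"dy": 0,"dz": 1.0,"yaw": 0}
  ]
}}

```text
time_s: 7.92
tool_pos: [0.5299, 0.0316, 0.2826]
eef_rot: [180.0, -0.1, -168.0]
force: [0.3, -0.6, 0.9]
grip_width: 0.005
grasp_force: 0.0
```

```bash
python3 - <<'E'
from h import *
im=robot.get_image("wrist");cv2.imwrite("pics/w5.png",im)
s=robot.sense();print(s["time_s"],s["tool_pos"],s["eef_rot"],s["force"])
E
```

```text
7.9667 [0.52996301 0.03146563 0.28295311] [ 1.79980665e+02 -1.62763201e-02 -1.68011673e+02] [-1.19072335  0.24749803  0.2137495 ]
```

View pics/w5.png

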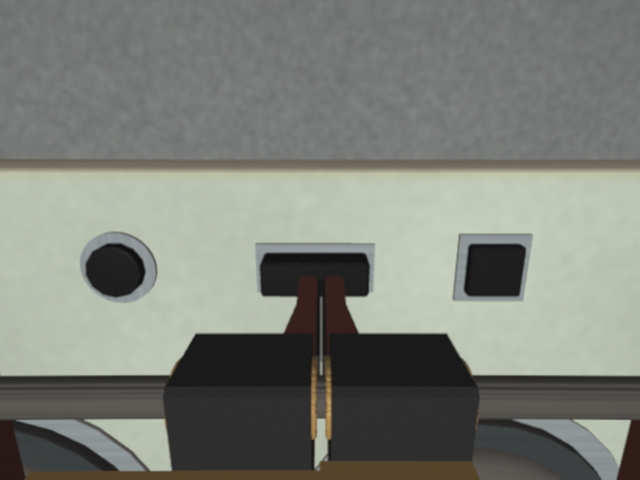

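The power key (116,268) and left key (494,268) now stand visibly low, and the tips are centred on the start bar (316,270). I'll press it the same way.

Emit:
{"name": "drive_tool", "arguments": {
  "plan": [
    {"dx": 0,"dy": 0,"dz": 0.6,"yaw": 0},
    {"dx": 0,"dy": 0,"dz": 1.1,"yaw": 0},
    {"dx": 0,"dy": 0,"dz": 1.4,"yaw": 0},
    {"dx": 0,"dy": 0,"dz": 1.6,"yaw": 0},
    {"dx": 0,"dy": 0,"dz": 1.8,"yaw": 0}
  ]
}}

```text
time_s: 8.38
tool_pos: [0.53, 0.0304, 0.2647]
eef_rot: [180.0, -0.0, -168.1]
force: [-1.9, 0.5, 2.6]
grip_width: 0.007
grasp_force: 1.2
```

Emit:
{"name": "drive_tool", "arguments": {
  "plan": [
    {"dx": 0,"dy": 0,"dz": 0.2,"yaw": 0},
    {"dx": 0,"dy": 0,"dz": 0.4,"yaw": 0},
    {"dx": 0,"dy": 0,"dz": 0.6,"yaw": 0},
    {"dx": 0,"dy": 0,"dz": 0.8,"yaw": 0},
    {"dx": 0,"dy": 0,"dz": 1.0,"yaw": 0}
  ]
}}

```text
time_s: 8.8
tool_pos: [0.5301, 0.0304, 0.2552]
eef_rot: [180.0, 0.0, -168.1]
force: [-2.5, -0.4, 3.9]
grip_width: 0.005
grasp_force: 2.1
```

Emit:
{"name": "drive_tool", "arguments": {
  "plan": [
    {"dx": 0,"dy": 0,"dz": 0.1,"yaw": 0},
    {"dx": 0,"dy": 0,"dz": 0.2,"yaw": 0},
    {"dx": 0,"dy": 0,"dz": 0.2,"yaw": 0},
    {"dx": 0,"dy": 0,"dz": 0.2,"yaw": 0},
    {"dx": 0,"dy": 0,"dz": 0.2,"yaw": 0}
  ]
}}

```text
time_s: 9.22
tool_pos: [0.5301, 0.0304, 0.2538]
eef_rot: [-180.0, 0.0, -168.1]
force: [-3.4, -0.0, 5.8]
grip_width: 0.008
grasp_force: 2.9
```

Start is on its stop (5.8 N). I'll lift straight up and check.

Emit:
{"name": "drive_tool", "arguments": {
  "plan": [
    {"dx": 0,"dy": 0,"dz": -2,"yaw": 0},
    {"dx": 0,"dy": 0,"dz": -5,"yaw": 0},
    {"dx": 0,"dy": 0,"dz": -8,"yaw": 0},
    {"dx": 0,"dy": 0,"dz": -11,"yaw": 0},
    {"dx": 0,"dy": 0,"dz": -12,"yaw": 0}
  ]
}}

```text
time_s: 9.63
tool_pos: [0.5305, 0.0303, 0.3781]
eef_rot: [-179.9, 0.4, -168.1]
force: [0.3, 0.0, -0.2]
grip_width: 0.006
grasp_force: 0.0
```

Emit:
{"name": "drive_tool", "arguments": {
  "plan": [
    {"dx": 0,"dy": 0,"dz": 0,"yaw": 0},
    {"dx": 0,"dy": 0,"dz": 0,"yaw": 0},
    {"dx": 0,"dy": 0,"dz": 0,"yaw": 0}
  ]
}}

```text
time_s: 9.88
tool_pos: [0.5301, 0.0304, 0.3706]
eef_rot: [180.0, -0.2, -168.1]
force: [-0.6, -0.3, -0.6]
grip_width: 0.002
grasp_force: 0.0
```

```bash
python3 - <<'E'
from h import *
a=robot.get_image("wrist")[180:320];b=robot.get_image("scene")[160:310,180:420]
cv2.imwrite("pics/end.png",np.vstack([a,cv2.resize(b,(640,400),interpolation=3)]))
s=robot.sense();print(s["time_s"],s["tool_pos"],s["force"])
E
```

```text
9.9833 [0.53004483 0.03036944 0.37052716] [0.26209318 0.55223894 0.14405273]
```

View pics/end.png

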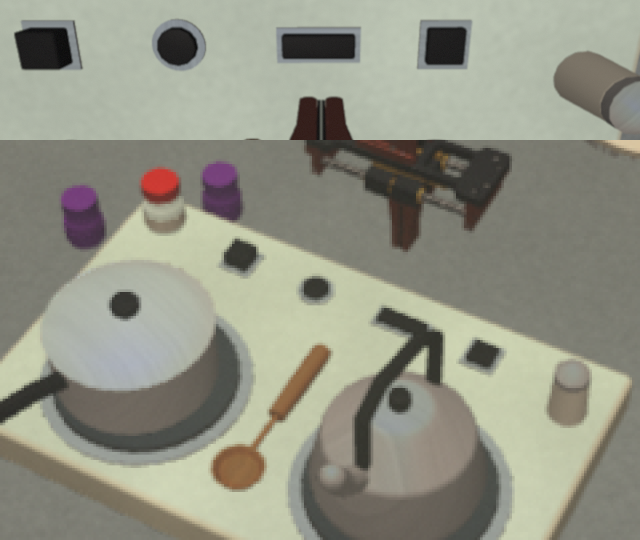

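Power (179,45), start (318,45) and left (445,45) are down, and the right square (45,45) is up. Nothing has moved and the arm is clear of everything, so I'll hand in.

```bash
python3 -c "from bench import robot; print(robot.sign_off())"
```

```text
the job is handed in; nothing more can be done
None
```

I pressed the power key, then the left square key in front of the kettle, then the start key. Each went down to its stop at about 6 N, the right square key stayed up, nothing else appears to have moved, and the job is handed in (no verdict came back).

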